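# Measure a maple strip in the low-force bench caliper and hold the reading

## Robot

A 6-joint arm with a two-finger parallel gripper is mounted at the origin on a cart in front of the work surface, level with it; the furniture and walls round the work are solid. World frame = base frame: x ahead of the robot, y to its left, z up, the work surface at z = 0. Lengths are in m, angles in rad, forces in N, time in s.
With the tool pointing down it reaches from about 0.25 to 0.775 m from the base axis. Payload 4 kg.
Tool frame: the origin (TCP) lies on the centre line of the jaws, within the pads' length; the fingertips stand 25 mm ahead of it and the grasp point (between the pads) lies 6 mm ahead of it; z points along the fingers, y is the line along which they close (so a half turn about z gives the same grasp; the last joint's range is limited). The gripper opens to 94 mm and grips with 3 to 60 N. Pads are 16 mm wide; open, the fingers measure 119 mm over their backs; the gripper's body (75 mm by 177 mm) begins 78 mm behind the grasp point.
Start: joints at [1.058, 0.087, 1.371, -0, 1.684, -0.103], TCP at [0.219, 0.504, 0.231] pointing down, gripper open.
Joint ranges: [-3.1, 3.1], [-0.76, 2.03], [0.27, 2.55], [-1.08, 4.22], [0.17, 2.65], [-2.57, 2.57]. Speed limits (rad/s): [2.79, 2.79, 3.14, 3.14, 3.14, 3.14].

## Interface

Orientations are given as [roll, pitch, yaw] about the fixed x, y, z axes, in that order (R = Rz(yaw) Ry(pitch) Rx(roll)).
In Python, from bench import robot, imaging gives the robot as it stands. The module is installed in compiled form; this text tells all that it offers.
- The arm moves only by the tool drive_tool, never from a script. Its argument "series" is a list of rows, each a list of 3 entries, a list of its own where there are three numbers: the finger opening in m, from 0 to 0.094, then the shift along the tool's x, y, z in m, then the turn, a rotation vector about the tool's x, y, z in rad. A call has 1 to 5 rows; each row is the pose to reach, as a shift and turn from the pose commanded when the call began, along the tool's axes at that moment; what a row does not reach only later rows make up. A row lasts 1/8 s, in which the tool goes at most 62.5 mm and 10.7 degrees, less where a joint would pass 70% of its speed; a pose out of reach is approached as far as the arm can. A call with a gripper value outside its range is refused whole. The fingers move at their own pace and stop on an object; the grip force is fixed at half the most. Time passes only in rows, so rows that repeat a pose let the fingers close. It gives the time, the measured TCP pose, the force, the opening and the grip force at its end, in the units of the state.
- robot.get_obs(): the state, without advancing time (a new reading comes with each control period).
- imaging.snapshot(name): name is "scene" or "top" or "wrist"; returns the picture (420x560x3 uint8, red, green, blue); there is no depth.
- imaging.get_calibration(name): a dict with "intrinsics" (3x3 intrinsics, pixels), "k1" (the pictures are not rectified: a ray, as slopes to the right and down, at radius r is drawn at 1 + k1 r^2 times it, then the intrinsics apply), "position" and "rotation" of the camera in the world. Camera axes: x right, y up, looking along -z (the intrinsics and any distortion apply to the point x, -y, -z); pixel columns grow to the right and rows downward; lengths in m; the calibration is good to about 2 mm. A picture is of the moment at which its call begins: read the wrist's pose just before it. get_calibration takes no time and is no camera call; for the wrist camera it gives the pose at the moment of the call.
- robot.close_job(): hands the job in; it is judged then, once.
The state is a dict: "time": time; "joint_positions": joint angles; "qvel": joint speeds; "joint_torque": joint torques, N m; "tool_pos": TCP position; "ee_rot": TCP orientation; "wrist_force": force on the tool from outside, world axes, zero at the start; "wrist_torque": the same for the moment, N m; "width": finger opening in m; "finger_force": force on a finger pad.
Only numpy, scipy, OpenCV 4.12 (cv2) and the standard library are available. Lean on these libraries where they do the work, as an engineer would, in place of code of your own. Each camera call takes 0.05 s, during which the arm holds its last target. There are 200 camera calls.

## Task

Measure the width of the pale maple strip in the bench caliper: lay it flat across the caliper's wooden rest between the two jaws and let go, then push the slider by its sprung round button until the jaws are shut square on the strip, and keep pressing the button to about half of its travel, where the ring line on its stem meets the end of the barrel, so that the soft wood is not dented. Finish while still holding the button steady at that mark for the reading; leave the other things on the bench alone.

Things in the scene. Friction and masses are not known exactly. Their poses are not given: they have to be found in the camera images.
- strip: Pale maple strip, loose, plain rectangular bar 24 mm wide, 170 mm long, 12 mm thick, 20 to 45 g, lying flat on the bench. Origin: centre of its underside; its y axis runs along its length, x across the 24 mm width, z up. Its place on the bench is swapped at random with those of the wedge and the sanding block.
- bench_caliper: Bench caliper screwed to the bench: hardwood rest 280 x 64 x 24 mm (from y = -145 to +135 mm) with a steel beam let in flush along its top, two upright jaws and a slider. Origin on the bench under the rest; y runs along the beam from the fixed jaw towards slider and button, x across, z up. Work lies on the rest's top (z = 24 mm), along x, between the jaws, and sticks out on both sides.
- fixed_jaw (a point): Foot of the fixed jaw's measuring face, middle of the face at the level of the rest's top: at (0, -115, 24) mm in the caliper's frame. The face looks along the caliper's +y, 30 mm wide (along x) and 40 mm high; the jaw is 9 mm thick with a 20 mm foot behind it.
- moving_jaw (a point): Foot of the moving jaw's face on the slider, at the level of the rest's top; the face looks along -y of the caliper, 30 mm wide and 41 mm high. Behind it (towards +y) come the grey readout housing, 36 mm wide, 35 mm high, to 55 mm behind the face, and the spring barrel, 23 mm thick, to 73 mm behind the face.
- slider (a joint): Opening between the jaws in m: 0 shut, up to 0.115; it starts at 0.085 to 0.11. The slider runs freely with about 1 N of friction and stays where it is left.
- button (a joint): How far the button is pressed into the barrel, in m: 0 out, 0.008 at the ring line, 0.016 fully in. Sprung: 2 N to start, then 0.6 N per mm (6.8 N at the ring line, 11.6 N fully in); it comes out again when let go. Until the jaws meet the work, pushing the button just moves the whole slider.
- button_face (a point): Centre of the outer face of the round button: 26 mm across, 8 mm thick, on a 13 mm stem that sticks 22 mm out of the barrel; axis level along the caliper's y, 47 mm above the bench. When out, it lies 103 mm from the moving jaw's face, towards +y. Press it along -y of the caliper, for instance with the closed fingertips pointing down.
- wedge: Short pale wooden wedge, 24 x 85 x 20 mm, loose, lying on the bench; to be left alone. Origin: centre of its underside.
- sander: Cork-brown sanding block, 58 x 101 x 30 mm, loose, lying on the bench; to be left alone. Origin: centre of its underside.

How it is judged:
By the outcome, as a careful person would: the job done as asked, in the order asked, and still so for the second after the job is handed in, while the arm keeps its last pose, push and grip.
It also fails if it takes over 48 s, if anything falls off the work surface, if the arm or the gripper's body presses on something with over 40 N, if the wrist force passes 120 N, or if a joint passes its speed limit or range.

## Working session

There is one attempt and no reset: what is moved stays moved. The work goes in short steps, Python scripts to look and compute and a tool call to move; the robot and the scene stay as the last step left them, time stands still between calls to the robot, and variables do not carry over. Pictures are saved under pics/ and viewed, at most 11 in all, crops included, and the job is handed in when it is done.

Besides the shell and the picture viewer there is one more tool, called after "Emit:" as name(argument=value, ...) on one line, values as JSON. drive_tool: Moves the arm, as the interface text tells. Its arguments: {"type":"object","properties":{"series":{"type":"array"}},"required":["series"]}

```bash
mkdir -p pics; python3 - <<'E'
from bench import robot, imaging
import cv2, numpy as np
o=robot.get_obs(); print(o)
for n in("scene","top"):
    p=imaging.snapshot(n); cv2.imwrite(f"pics/{n}0.png",p[:,:,::-1])
    c=imaging.get_calibration(n); print(n,c)
E
```

```text
{'time': 0.0, 'joint_positions': array([ 1.05793878e+00,  8.79438245e-02,  1.37218826e+00,  1.24680462e-05,
        1.68361011e+00, -1.03138241e-01]), 'qvel': array([-0.0012344 ,  0.00080573, -0.00060592,  0.00105403, -0.00075622,
        0.0011913 ]), 'joint_torque': array([ 1.56139413e-04, -3.40182960e+01, -3.02429116e+01,  7.17361621e-02,
        3.31437739e-02, -1.73069916e-04]), 'tool_pos': array([0.21887796, 0.50405137, 0.22934371]), 'ee_rot': array([-3.13945581e+00, -2.33633397e-04,  2.73187449e+00]), 'wrist_force': array([-0.12916839,  0.23234957,  0.10903428]), 'wrist_torque': array([0.04627851, 0.03308643, 0.07277898]), 'finger_force': 0.0, 'width': 0.09386318101240636}
scene {'intrinsics': array([[520.34337422,   0.        , 273.27079233],
       [  0.        , 520.34337422, 214.03841463],
       [  0.        ,   0.        ,   1.        ]]), 'k1': -0.025455671465188217, 'position': array([-0.10060932, -0.8177343 ,  0.50105825]), 'rotation': array([ 1.1295051 ,  0.0228804 , -0.71957495])}
top {'intrinsics': array([[389.50064248,   0.        , 284.59591957],
       [  0.        , 389.50064248, 209.1863173 ],
       [  0.        ,   0.        ,   1.        ]]), 'k1': -0.08692121827194976, 'position': array([ 0.47929171, -0.09092944,  0.91810274]), 'rotation': array([ 0.0605391 ,  0.0068407 , -1.59968613])}
```

View pics/scene0.png

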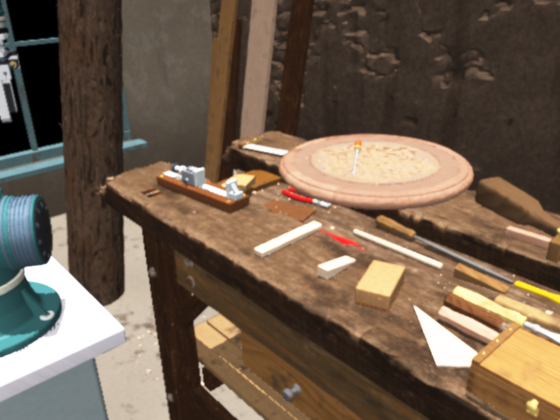

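View pics/top0.png

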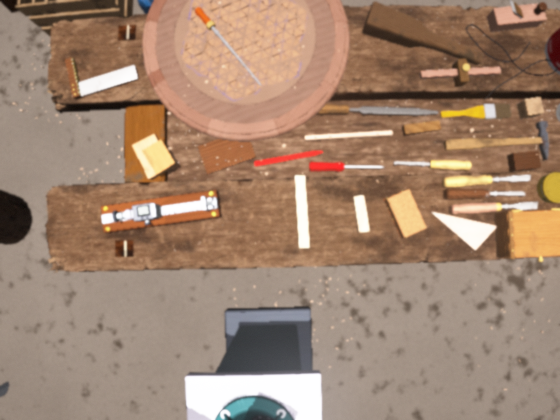

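The scene view shows the caliper at about (205,187) with its button towards the upper left, the strip at (288,238), the wedge at (336,267) and the sander at (381,284). In the top view the strip runs (301,176)–(303,248) and the caliper (102,215)–(218,203), with the button at the left end. The wedge is at (361,213) and the sander at (407,213).

```bash
cat > h.py <<'E'
import numpy as np, cv2
from scipy.spatial.transform import Rotation as R
def rays(c,px):
    K=c['intrinsics']; d=np.array([c['k1'],0,0,0,0.])
    u=cv2.undistortPoints(np.float64(px).reshape(-1,1,2),K,d).reshape(-1,2)
    v=np.c_[u[:,0],-u[:,1],-np.ones(len(u))]
    return np.array(c['position']),R.from_euler('xyz',c['rotation']).apply(v)
def plane(c,px,z):
    p,v=rays(c,px); return p+v*((z-p[2])/v[:,2])[:,None]
def tri(c1,a,c2,b):
    p,v=rays(c1,a); q,w=rays(c2,b); out=[]
    for i in range(len(v)):
        s=np.linalg.lstsq(np.c_[v[i],-w[i]],q-p,rcond=None)[0]
        A=p+s[0]*v[i];B=q+s[1]*w[i]; out.append(np.r_[(A+B)/2,np.linalg.norm(A-B)])
    return np.array(out)
def proj(c,X):
    x=R.from_euler('xyz',c['rotation']).inv().apply(np.atleast_2d(X)-c['position'])
    u=np.c_[x[:,0]/-x[:,2],-x[:,1]/-x[:,2]]; r=(u**2).sum(1)
    u=u*(1+c['k1']*r)[:,None]; K=c['intrinsics']
    return u*[K[0,0],K[1,1]]+[K[0,2],K[1,2]]
def blobs(img,lo,hi,amin=60,roi=None):
    m=cv2.inRange(cv2.cvtColor(img,cv2.COLOR_RGB2HSV),np.array(lo),np.array(hi))
    if roi is not None:
        k=np.zeros_like(m);x0,y0,x1,y1=roi;k[y0:y1,x0:x1]=1;m*=k
    cs,_=cv2.findContours(m,cv2.RETR_EXTERNAL,cv2.CHAIN_APPROX_NONE)
    return [c for c in cs if cv2.contourArea(c)>amin]
E
python3 - <<'E'
from h import *; from bench import imaging
np.set_printoptions(precision=4,suppress=True)
im={};C={};
for n,roi in(("top",(280,165,330,260)),("scene",(245,215,328,260))):
    im[n]=cv2.imread(f"pics/{n}0.png")[:,:,::-1]; C[n]=imaging.get_calibration(n)
    for c in blobs(im[n],(10,10,150),(40,130,255),60,roi):
        r=cv2.minAreaRect(c); b=cv2.boxPoints(r); print(n,cv2.contourArea(c),r,b.tolist())
        ap=cv2.approxPolyDP(c,3,True)[:,0]; print(ap.tolist()); 
        if n=="top":
            P=plane(C[n],b,.012); print(P)
            Q=plane(C[n],[r[0]],.012); print('centre',Q)
for n,px in(("top",[[105,214],[215,203]]),): print(plane(C[n],px,.04))
print(proj(C['top'],[0.219,.504,.2]))
cv2.imwrite("pics/crop1.png",np.hstack([cv2.resize(im['top'][185:240,95:225],(520,220),interpolation=cv2.INTER_CUBIC)])[:,:,::-1])
a=cv2.resize(im['scene'][155:215,150:260],(550,300),interpolation=cv2.INTER_CUBIC)
b=cv2.resize(im['top'][185:240,95:225],(650,275),interpolation=cv2.INTER_CUBIC)
o=np.zeros((575,650,3),np.uint8);o[:300,:550]=a;o[300:]=b
cv2.imwrite("pics/crop1.png",o[:,:,::-1])
E
```

```text
top 4064.5 ((304.5, 212.0), (94.0, 49.0), 90.0) [[280.0, 165.0], [329.0, 165.0], [329.0, 259.0], [280.0, 259.0]]
[[280, 165], [280, 257], [329, 259], [329, 217], [319, 214], [329, 215], [329, 198], [322, 199], [317, 190], [309, 188], [315, 183], [311, 179], [329, 173], [310, 172], [307, 165]]
[[ 0.6387 -0.0785  0.012 ]
 [ 0.6353 -0.1936  0.012 ]
 [ 0.4158 -0.1858  0.012 ]
 [ 0.4191 -0.0723  0.012 ]]
centre [[ 0.5264 -0.1325  0.012 ]]
scene 3196.5 ((286.0, 237.0), (81.99998474121094, 43.99999237060547), -0.0) [[245.0, 259.0], [245.0, 215.0], [327.0, 215.0], [327.0, 259.0]]
[[245, 215], [245, 247], [252, 253], [245, 255], [245, 259], [257, 259], [254, 253], [262, 257], [273, 251], [264, 259], [327, 259], [326, 249], [316, 242], [317, 235], [326, 234], [317, 230], [327, 230], [327, 215], [311, 216], [303, 223], [286, 215]]
[[0.5337 0.3283 0.04  ]
 [0.5514 0.071  0.04  ]]
[[-12.5804 372.796 ]]
```

View pics/crop1.png

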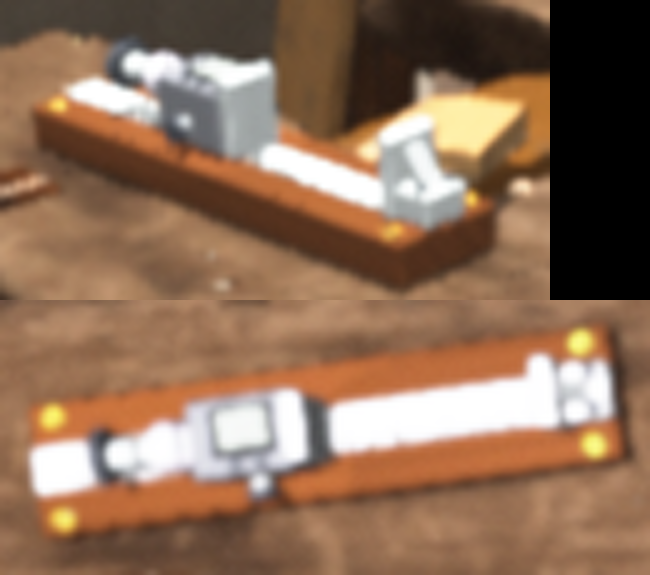

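The crop shows the caliper clearly: fixed jaw at top-view px (204,201), moving jaw at (158,212), readout to (133,212), and the dark button at about (115,216). There are four brass screws at the corners of the rest.

```bash
python3 - <<'E'
from h import *; from bench import imaging
np.set_printoptions(precision=4,suppress=True)
C={n:imaging.get_calibration(n) for n in("top","scene")}
im={n:cv2.imread(f"pics/{n}0.png")[:,:,::-1] for n in C}
ctr={}
for n,roi in(("top",(280,165,330,260)),("scene",(245,215,328,260))):
    for c in blobs(im[n],(12,10,185),(40,110,255),60,roi):
        r=cv2.minAreaRect(c);b=cv2.boxPoints(r);print(n,cv2.contourArea(c),r,b.tolist())
        if n=="top":
            P=plane(C[n],b,.012);print(P);ctr[n]=plane(C[n],[r[0]],.012);a=r[0];ctr['s']=proj(C['scene'],ctr[n]);print(ctr)
# caliper: rest by hue, screws
n="top"
for c in blobs(im[n],(3,130,60),(16,255,255),300,(90,180,230,245)):
    r=cv2.minAreaRect(c);b=cv2.boxPoints(r);print('rest',cv2.contourArea(c),r);P=plane(C[n],b,.024);print(P)
for n,roi in (("top",(95,180,225,245)),("scene",(150,155,260,215))):
  for c in blobs(im[n],(20,110,140),(35,255,255),4,roi):
    m=c[:,0].mean(0);print('screw',n,m,plane(C[n],[m],.026))
E
```

```text
top 832.5 ((301.4410095214844, 210.3892822265625), (76.20179748535156, 14.802348136901855), 83.75808715820312) [[289.9411315917969, 173.31895446777344], [304.6557312011719, 171.7095489501953], [312.9408874511719, 247.45960998535156], [298.2262878417969, 249.0690155029297]]
[[ 0.6182 -0.1013  0.012 ]
 [ 0.621  -0.1359  0.012 ]
 [ 0.4436 -0.1494  0.012 ]
 [ 0.4409 -0.1152  0.012 ]]
{'top': array([[ 0.5304, -0.1255,  0.012 ]]), 's': array([[287.8239, 234.6024]])}
scene 718.5 ((289.8589782714844, 234.3834991455078), (19.232643127441406, 78.18069458007812), 68.36911010742188) [[249.97662353515625, 239.85409545898438], [322.65167236328125, 211.03466796875], [329.7413330078125, 228.91290283203125], [257.0662841796875, 257.7323303222656]]
rest 865.5 ((160.87997436523438, 220.6599884033203), (9.758074760437012, 119.50105285644531), 81.8698959350586)
[[0.5108 0.3457 0.024 ]
 [0.5422 0.0641 0.024 ]
 [0.5198 0.0613 0.024 ]
 [0.488  0.3424 0.024 ]]
rest 628.0 ((154.7499237060547, 201.22178649902344), (8.794918060302734, 110.59889221191406), 81.74057006835938)
[[0.5568 0.3497 0.024 ]
 [0.5858 0.0878 0.024 ]
 [0.5655 0.0852 0.024 ]
 [0.5361 0.3466 0.024 ]]
screw top [107.3333 228.3333] [[0.5008 0.3294 0.026 ]]
screw top [213.3333 213.6667] [[0.528  0.0779 0.026 ]]
screw top [105.0833 207.9167] [[0.5489 0.3348 0.026 ]]
screw top [210.5 193. ] [[0.576  0.0837 0.026 ]]
```

```bash
python3 - <<'E'
from h import *; from bench import imaging,robot
np.set_printoptions(precision=4,suppress=True)
c=imaging.get_calibration("wrist");o=robot.get_obs();print(c)
Rt=R.from_euler('xyz',o['ee_rot']);print(Rt.inv().apply(c['position']-o['tool_pos']),(Rt.inv()*R.from_euler('xyz',c['rotation'])).as_matrix(), Rt.as_matrix())
# move to above caliper with yaw pi+0.108
T=np.array([.48,.20,.25]);print('shift',Rt.inv().apply(T-o['tool_pos']))
for y in(np.pi+.108,):print('turn',(Rt.inv()*R.from_euler('xyz',[np.pi,0,y])).as_rotvec())
E
```

```text
{'intrinsics': array([[348.7715,   0.    , 278.5273],
       [  0.    , 348.7715, 210.7477],
       [  0.    ,   0.    ,   1.    ]]), 'k1': -0.0025864473249634446, 'position': array([0.1506, 0.5342, 0.3838]), 'rotation': array([-0.2641,  0.0007,  1.1606])}
[ 0.0747  0.0001 -0.1543] [[-0.0004  0.9653  0.2612]
 [ 1.      0.0007 -0.0011]
 [-0.0012  0.2612 -0.9653]] [[-0.9172  0.3984 -0.0009]
 [ 0.3984  0.9172 -0.0017]
 [ 0.0002 -0.0019 -1.    ]]
shift [-0.3606 -0.1749 -0.0203]
turn [-0.0019 -0.0007 -0.5178]
```

Emit:
drive_tool(series=[[0.094,[-0.055,-0.031,-0.003],[0,0,-0.1]],[0.094,[-0.109,-0.062,-0.005],[0,0,-0.2]],[0.094,[-0.164,-0.093,-0.008],[0,0,-0.31]],[0.094,[-0.218,-0.125,-0.01],[0,0,-0.42]],[0.094,[-0.273,-0.156,-0.012],[0,0,-0.52]]])

```text
time: 0.72
tool_pos: [0.4067, 0.2526, 0.2421]
ee_rot: [3.141, -0.0, -3.028]
wrist_force: [1.3, 0.9, -0.2]
width: 0.0942
finger_force: 0.0
```

Emit:
drive_tool(series=[[0.094,[-0.03,-0.05,-0.003],[0,0,0]],[0.094,[-0.06,-0.1,-0.006],[0,0,0]],[0.094,[-0.085,-0.15,-0.008],[0,0,0]],[0.094,[-0.085,-0.15,-0.008],[0,0,0]],[0.094,[-0.085,-0.15,-0.008],[0,0,0]]])

```text
time: 1.35
tool_pos: [0.5066, 0.1149, 0.2499]
ee_rot: [3.141, -0.001, -3.032]
wrist_force: [0.5, -0.3, 0.0]
width: 0.0943
finger_force: 0.0
```

```bash
python3 - <<'E'
from h import *; from bench import imaging,robot
import pickle
c=imaging.get_calibration("wrist");p=imaging.snapshot("wrist");print(robot.get_obs()['tool_pos'],robot.get_obs()['qvel'])
cv2.imwrite("pics/w1.png",p[:,:,::-1]);pickle.dump(c,open("pics/w1.pkl","wb"))
E
```

```text
[0.50641097 0.11546859 0.25008369] [ 0.01842631 -0.00841719 -0.00026741 -0.0012113  -0.00194742 -0.00091667]
```

View pics/w1.png

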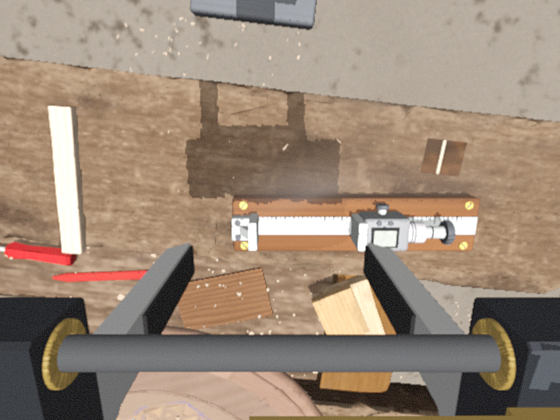

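The wrist view shows the strip at (50–80, 106–252) with the red screwdriver near its far end. The rest spans (232–478, 196–250), with the fixed jaw face near column 257, the moving jaw near 357 and the button at 450. Four brass screws are visible.

```bash
cat > m.py <<'E'
from h import *; from bench import imaging
import pickle,sys
np.set_printoptions(precision=4,suppress=True)
w=pickle.load(open("pics/w1.pkl","rb"));I=cv2.imread("pics/w1.png")[:,:,::-1]
T=imaging.get_calibration("top");J=cv2.imread("pics/top0.png")[:,:,::-1]
def scr(img,roi):
    g=[]
    for c in blobs(img,(20,110,130),(35,255,255),3,roi): g.append(c[:,0].mean(0))
    return np.array(g)
a=scr(I,(225,190,485,260));b=scr(J,(95,180,225,245));print(a,b)
A=plane(w,a,.026);B=plane(T,b,.026);print(A);print(B)
i=[int(np.argmin(np.linalg.norm(B[:,:2]-x[:2],axis=1))) for x in A]
print('tri screws',tri(w,a,T,b[i]))
# strip
c=max(blobs(I,(10,5,150),(45,110,255),200,(40,95,95,262)),key=cv2.contourArea)
r=cv2.minAreaRect(c);q=cv2.boxPoints(r);print('strip',r);P=plane(w,q,.012);print(P,P.mean(0))
ct=[k for k in blobs(J,(12,10,185),(40,110,255),60,(280,165,330,260))][0]
# compare long-axis ends: image moments centre
def cen(k): m=cv2.moments(k);return [m['m10']/m['m00'],m['m01']/m['m00']]
print('tri strip',tri(w,[cen(c)],T,[cen(ct)]),cen(c),cen(ct))
d=[np.linalg.norm(P[k]-P[(k+1)%4]) for k in range(4)];print('sides',d)
l=int(np.argmax(d));v=P[(l+1)%4]-P[l];print('dir',np.degrees(np.arctan2(v[1],v[0])))
z=cv2.resize(I[185:260,225:485],(780,225),interpolation=cv2.INTER_CUBIC)
s=cv2.resize(I[95:270,30:100],(140*1,350),interpolation=cv2.INTER_CUBIC)
o=np.zeros((575,780,3),np.uint8);o[:225]=z;o[225:,:140]=s
m=np.zeros(I.shape[:2],np.uint8);cv2.drawContours(m,[c],-1,255,-1);o[225:,160:300]=cv2.resize(m[95:270,30:100],(140,350))[...,None]
cv2.imwrite("pics/crop2.png",o[:,:,::-1])
E
python3 m.py
```

```text
[[468.5366 205.2439]] [[107.3333 228.3333]
 [213.3333 213.6667]
 [105.0833 207.9167]
 [210.5    193.    ]]
[[0.5044 0.329  0.026 ]]
[[0.5008 0.3294 0.026 ]
 [0.528  0.0779 0.026 ]
 [0.5489 0.3348 0.026 ]
 [0.576  0.0837 0.026 ]]
tri screws [[0.5011 0.3215 0.0406 0.0023]]
strip ((67.0, 177.99996948242188), (165.99996948242188, 53.99999237060547), 90.0)
[[ 0.4379 -0.1491  0.012 ]
 [ 0.4317 -0.0917  0.012 ]
 [ 0.6246 -0.097   0.012 ]
 [ 0.6318 -0.1621  0.012 ]] [ 0.5315 -0.125   0.012 ]
tri strip [[ 0.5265 -0.1273  0.0039  0.0084]] [67.69378010042011, 173.8681217337842] [301.55395395395396, 210.56036036036036]
sides [np.float64(0.05776581099711816), np.float64(0.19302438593040733), np.float64(0.0654741616379423), np.float64(0.19424771919661854)]
dir 176.18752230906225
```

View pics/crop2.png

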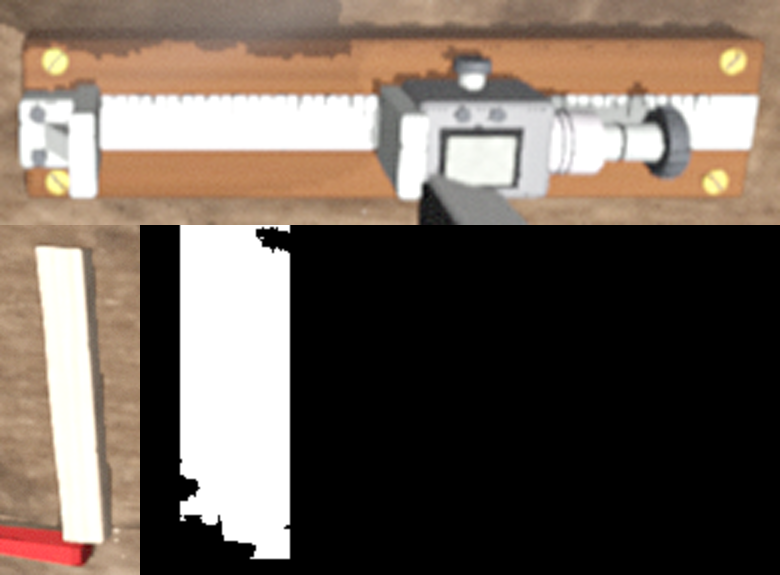

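The crop shows brass screws at px (243.3,205.7), (469.3,205.7), (244,245.7) and (463.3,245.7), the moving jaw's foot at about column 351 and the fixed jaw's foot at about 258. My strip mask took in too much of the bench, so I'm switching to Otsu.

```bash
cat > m2.py <<'E'
from h import *; from bench import imaging
import pickle
np.set_printoptions(precision=4,suppress=True)
w=pickle.load(open("pics/w1.pkl","rb"));I=cv2.imread("pics/w1.png")
T=imaging.get_calibration("top");J=cv2.imread("pics/top0.png")
def strip(img,roi):
    x0,y0,x1,y1=roi; g=img[y0:y1,x0:x1,0]  # blue: the bench and red tools are dark
    _,m=cv2.threshold(g,0,255,cv2.THRESH_BINARY+cv2.THRESH_OTSU)
    c=max(cv2.findContours(m,cv2.RETR_EXTERNAL,cv2.CHAIN_APPROX_NONE)[0],key=cv2.contourArea)
    r=cv2.minAreaRect(c);return np.array(r[0])+[x0,y0],cv2.boxPoints(r)+[x0,y0],r
S=imaging.get_calibration("scene");
cw,bw,rw=strip(I,(40,95,95,262));ctp,bt,rt=strip(J,(285,165,325,260));print(rw,rt)
for c,b in((w,bw),(T,bt)):
    P=plane(c,b,.012);d=[np.linalg.norm(P[k]-P[(k+1)%4]) for k in range(4)];l=int(np.argmax(d));v=P[(l+1)%4]-P[l]
    print('strip',P.mean(0),'sides',np.array(d),'dir',np.degrees(np.arctan(v[1]/v[0])))
print('tri',tri(w,[cw],T,[ctp]))
a=np.array([[243.3,205.7],[469.3,205.7],[244,245.7],[463.3,245.7]])
b=np.array([[213.33,213.67],[107.33,228.33],[210.5,193],[105.08,207.92]])
print('screw w',plane(w,a,.025),'tri',tri(w,a,T,b),sep='\n')
A=plane(w,a,.025)[:,:2];print('screw spacing',np.linalg.norm(A[1]-A[0]),np.linalg.norm(A[3]-A[2]),np.linalg.norm(A[2]-A[0]),np.linalg.norm(A[3]-A[1]))
y=(A[1]-A[0]+A[3]-A[2]);y/=np.linalg.norm(y);x=np.array([y[1],-y[0]]);print('ydir',y,'yaw',np.arctan2(-y[0],y[1]))
F=plane(w,[[258,231],[351,231]],.024)[:,:2];print('jaw feet',F,'opening',(F[1]-F[0])@y)
m=A.mean(0);print('centre rest',m,'feet rel centre',(F-m)@y,(F-m)@x)
E
python3 m2.py
```

```text
((25.55581283569336, 84.35693359375), (149.31259155273438, 22.44553565979004), 84.74620056152344) ((16.68710708618164, 46.264652252197266), (73.23394775390625, 11.529727935791016), 86.34777069091797)
strip [ 0.532  -0.1262  0.012 ] sides [0.0245 0.1715 0.0275 0.1723] dir 1.9147854180324937
strip [ 0.5288 -0.126   0.012 ] sides [0.027  0.171  0.0267 0.171 ] dir 1.7918579749095251
tri [[ 0.5278 -0.1262  0.012   0.0012]]
screw w
[[0.5326 0.0781 0.025 ]
 [0.505  0.3305 0.025 ]
 [0.5802 0.0828 0.025 ]
 [0.5526 0.3356 0.025 ]]
tri
[[0.5289 0.0776 0.0336 0.0035]
 [0.5009 0.3199 0.0444 0.0018]
 [0.5757 0.0827 0.0346 0.0019]
 [0.5482 0.3282 0.0384 0.0013]]
screw spacing 0.2539881391768559 0.25429905787735874 0.04777177121591691 0.04787240407492122
ydir [-0.1085  0.9941] yaw 0.10876037056362342
jaw feet [[0.5609 0.0972]
 [0.5493 0.2033]] opening 0.10674883992315598
centre rest [0.5426 0.2068] feet rel centre [-0.1109 -0.0041] [0.0063 0.0063]
```

Emit:
drive_tool(series=[[0.094,[0.0,-0.05,0.02],[0,0,0.02]],[0.094,[0.001,-0.1,0.04],[0,0,0.04]],[0.094,[0.001,-0.155,0.06],[0,0,0.06]],[0.094,[0.002,-0.21,0.08],[0,0,0.076]],[0.094,[0.002,-0.243,0.1],[0,0,0.076]]])

```text
time: 2.02
tool_pos: [0.5317, -0.1275, 0.1499]
ee_rot: [-3.142, 0.0, -3.106]
wrist_force: [0.4, 1.0, -0.6]
width: 0.0942
finger_force: 0.0
```

Emit:
drive_tool(series=[[0.06,[0,0,0],[0,0,0]],[0.06,[0,0,0],[0,0,0]]])

```text
time: 2.28
tool_pos: [0.532, -0.1253, 0.151]
ee_rot: [3.141, 0.001, -3.105]
wrist_force: [0.5, -0.8, 0.4]
width: 0.0778
finger_force: 0.0
```

```bash
python3 - <<'E'
exec(open('m2.py').read().split("S=imaging")[0])
from bench import robot
w2=imaging.get_calibration("wrist");I2=imaging.snapshot("wrist")[:,:,::-1].copy();cv2.imwrite("pics/w2.png",I2);pickle.dump(w2,open("pics/w2.pkl","wb"))
o=robot.get_obs();print(o['tool_pos'],o['ee_rot'],o['qvel'].max())
e=proj(w2,[[.53+s*.085,-.126+t*.012+s*.003,.006] for s in(-1,1) for t in(-1,1)]);print(e)
x0,y0=np.maximum(e.min(0)-14,0).astype(int);x1,y1=(e.max(0)+14).astype(int)
c2,b2,r2=strip(I2,(x0,y0,x1,min(y1,420)));print(r2,c2)
cw,bw,rw=strip(I,(40,95,95,262))
P=plane(w2,b2,.012);d=[np.linalg.norm(P[k]-P[(k+1)%4]) for k in range(4)];l=int(np.argmax(d));v=P[(l+1)%4]-P[l]
print(P,P.mean(0),d,np.degrees(np.arctan(v[1]/v[0])))
print('tri',tri(w,[cw],w2,[c2]))
E
```

```text
[ 0.5323 -0.1253  0.1515] [ 3.1414  0.0017 -3.1048] 0.0024815162958493546
[[263.2089  99.9055]
 [292.4908 101.0087]
 [265.1722 288.2682]
 [290.4974 289.0672]]
((27.0, 113.5), (191.0, 30.0), 90.0) [276.  198.5]
[[ 0.4477 -0.1425  0.012 ]
 [ 0.4468 -0.1184  0.012 ]
 [ 0.6169 -0.1107  0.012 ]
 [ 0.6179 -0.1386  0.012 ]] [ 0.5323 -0.1275  0.012 ] [np.float64(0.0241239555132702), np.float64(0.17025204366784064), np.float64(0.02796679689605072), np.float64(0.17022728793203382)] 2.593405844619964
tri [[ 0.5272 -0.1277  0.0096  0.0012]]
```

View pics/w2.png

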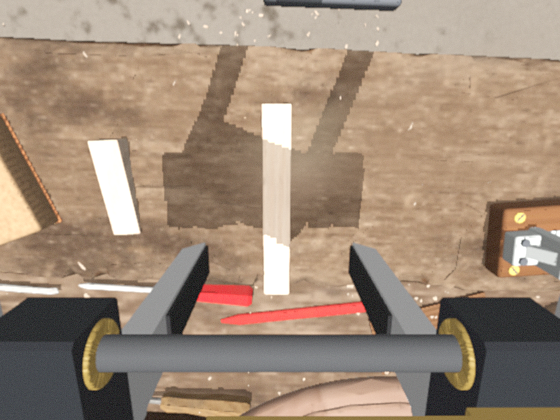

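The view shows the strip at columns 263–291, rows 104–295. It is centred and parallel between the fingers, and nothing sits beside the pads. The measured height, width and length match the text, so I'm descending.

Emit:
drive_tool(series=[[0.06,[0,-0.002,0.05],[0,0,0]],[0.06,[0,-0.002,0.09],[0,0,0]],[0.06,[0,-0.002,0.113],[0,0,0]],[0.06,[0,-0.002,0.123],[0,0,0]],[0.06,[0,-0.002,0.123],[0,0,0]]])

```text
time: 2.95
tool_pos: [0.5323, -0.1282, 0.028]
ee_rot: [-3.142, 0.001, -3.106]
wrist_force: [-0.1, 0.1, 0.3]
width: 0.0599
finger_force: 0.0
```

Emit:
drive_tool(series=[[0.015,[0,0,0],[0,0,0]],[0.015,[0,0,0],[0,0,0]],[0.015,[0,0,0],[0,0,0]],[0.015,[0,0,0],[0,0,0]],[0.015,[0,0,0],[0,0,0]]])

```text
time: 3.58
tool_pos: [0.532, -0.1292, 0.0277]
ee_rot: [3.142, 0.0, -3.108]
wrist_force: [-0.3, 1.1, 1.4]
width: 0.0239
finger_force: 30.0
```

Emit:
drive_tool(series=[[0.015,[0,0,-0.03],[0,0,0]],[0.015,[0,0,-0.08],[0,0,0]],[0.015,[-0.002,0.03,-0.125],[0,0,0]],[0.015,[-0.006,0.08,-0.132],[0,0,-0.02]],[0.015,[-0.012,0.13,-0.132],[0,0,-0.04]]])

```text
time: 4.2
tool_pos: [0.5401, 0.002, 0.1611]
ee_rot: [-3.141, 0.003, -3.068]
wrist_force: [0.0, -0.2, 0.5]
width: 0.0235
finger_force: 30.0
```

Emit:
drive_tool(series=[[0.015,[-0.006,0.05,0],[0,0,-0.02]],[0.015,[-0.01,0.1,0],[0,0,-0.035]],[0.015,[-0.0105,0.133,0],[0,0,-0.035]],[0.015,[-0.0105,0.133,0],[0,0,-0.035]]])

```text
time: 4.7
tool_pos: [0.5396, 0.1366, 0.1591]
ee_rot: [3.141, -0.001, -3.029]
wrist_force: [-0.2, -0.4, 0.2]
width: 0.0237
finger_force: 30.0
```

```bash
python3 - <<'E'
from h import *; from bench import imaging,robot
import pickle
c=imaging.get_calibration("wrist");p=imaging.snapshot("wrist");o=robot.get_obs();print(o['tool_pos'],o['ee_rot'],o['width'],o['finger_force'])
cv2.imwrite("pics/w3.png",cv2.resize(p[:,:,::-1],(800,600),interpolation=cv2.INTER_CUBIC));cv2.imwrite("pics/w3r.png",p[:,:,::-1]);pickle.dump(c,open("pics/w3.pkl","wb"))
E
```

```text
[0.53975885 0.13507725 0.15907225] [-3.14086137e+00 -5.72710834e-04 -3.03040519e+00] 0.0236707628673493 29.999800622463226
```

View pics/w3.png

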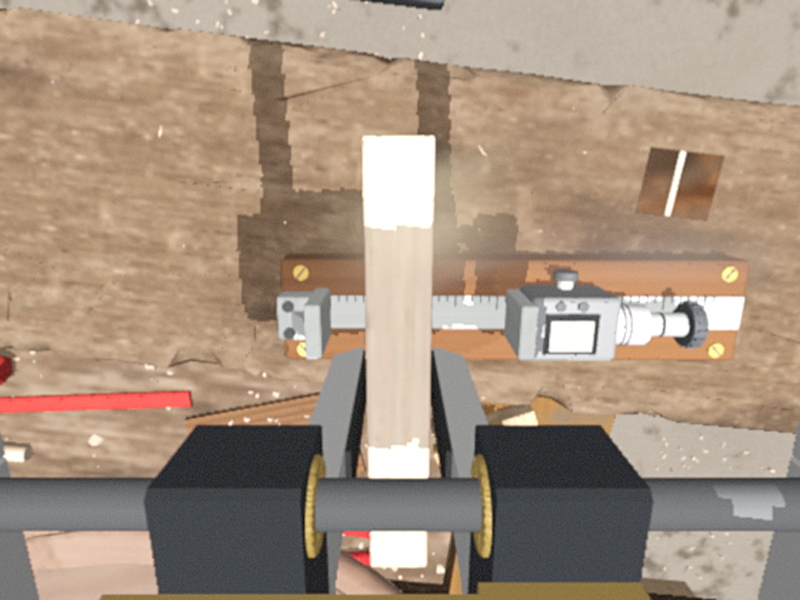

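The view shows the strip held square across the rest. The screws are at (301,273), (730,274), (303,349) and (716,350) in this 800-wide picture, the fixed jaw's face is near column 329, and the moving jaw's foot is near 505.

```bash
python3 - <<'E'
from h import *; import pickle
np.set_printoptions(precision=4,suppress=True)
w1=pickle.load(open("pics/w1.pkl","rb"));w3=pickle.load(open("pics/w3.pkl","rb"))
I=cv2.imread("pics/w3r.png");I1=cv2.imread("pics/w1.png")
def refine(img,p,k=6):
    out=[]
    for q in p:
        x,y=np.round(q).astype(int);h=cv2.cvtColor(img[y-k:y+k+1,x-k:x+k+1],cv2.COLOR_BGR2HSV)
        m=((h[...,0]>18)&(h[...,0]<36)&(h[...,2]>110)&(h[...,1]>70)).astype(float)
        yy,xx=np.mgrid[-k:k+1,-k:k+1];s=m.sum();out.append([x+(xx*m).sum()/s,y+(yy*m).sum()/s] if s>5 else q)
    return np.array(out)
a1=np.array([[243.3,205.7],[469.3,205.7],[244,245.7],[463.3,245.7]])
a3=np.array([[301,273],[730,274],[303,349],[716,350]])*.7
r1=refine(I1,a1);r3=refine(I,a3);print(r1,r3)
print('tri',tri(w1,r1,w3,r3))
for w,a in((w1,r1),(w3,a3),(w3,r3)):
    A=plane(w,a,.025)[:,:2];y=A[1]-A[0]+A[3]-A[2];y/=np.linalg.norm(y);x=np.array([y[1],-y[0]])
    m=A.mean(0);print('m',m,'y',y,'origin',m+.005*y,'target',m-.073*y)
F=plane(w3,np.array([[329,330],[505,330]])*.7,.024)[:,:2];print('feet y',(F-m)@y)
E
```

```text
[[242.9219 205.0469]
 [468.9077 205.0308]
 [243.6182 245.2545]
 [462.8814 245.1186]] [[210.2118 190.4353]
 [510.2396 191.8229]
 [210.6038 244.1132]
 [500.7778 244.9556]]
tri [[0.5314 0.0777 0.0266 0.0002]
 [0.5047 0.3312 0.0228 0.    ]
 [0.5735 0.0833 0.0408 0.    ]
 [0.5519 0.3348 0.0253 0.    ]]
m [0.542  0.2062] y [-0.1089  0.9941] origin [0.5414 0.2112] target [0.5499 0.1336]
m [0.5421 0.2064] y [-0.1094  0.994 ] origin [0.5415 0.2114] target [0.5501 0.1339]
m [0.542  0.2057] y [-0.108   0.9941] origin [0.5414 0.2107] target [0.5499 0.1332]
feet y [-0.1108 -0.0031]
```

Emit:
drive_tool(series=[[0.015,[-0.01,-0.003,0.03],[0,0,0]],[0.015,[-0.01,-0.003,0.06],[0,0,0]],[0.015,[-0.01,-0.003,0.085],[0,0,0]],[0.015,[-0.01,-0.003,0.1],[0,0,0]],[0.015,[-0.01,-0.003,0.105],[0,0,0]]])

```text
time: 5.38
tool_pos: [0.55, 0.1317, 0.0535]
ee_rot: [-3.141, -0.001, -3.034]
wrist_force: [0.4, 0.2, 0.9]
width: 0.0236
finger_force: 30.0
```

Emit:
drive_tool(series=[[0.015,[0,0,0.001],[0,0,0]],[0.015,[0,0,0.002],[0,0,0]]])

```text
time: 5.62
tool_pos: [0.5512, 0.1327, 0.0537]
ee_rot: [3.142, 0.002, -3.032]
wrist_force: [0.5, -0.2, -0.4]
width: 0.0235
finger_force: 30.0
```

Emit:
drive_tool(series=[[0.015,[0,0,0.001],[0,0,0]],[0.015,[0,0,0.001],[0,0,0]]])

```text
time: 5.88
tool_pos: [0.5505, 0.1329, 0.0518]
ee_rot: [3.142, 0.001, -3.032]
wrist_force: [-0.2, -0.3, -0.9]
width: 0.0237
finger_force: 30.0
```

Emit:
drive_tool(series=[[0.015,[0,0,0.001],[0,0,0]],[0.015,[0,0,0.001],[0,0,0]]])

```text
time: 6.12
tool_pos: [0.5505, 0.1329, 0.0518]
ee_rot: [3.142, 0.001, -3.032]
wrist_force: [-2.4, -0.5, 4.7]
width: 0.0234
finger_force: 30.0
```

Contact force is 4.7 N, so the strip is seated. I'm releasing with a small opening and then lifting.

Emit:
drive_tool(series=[[0.034,[0,0,0],[0,0,0]],[0.034,[0,0,0],[0,0,0]],[0.034,[0,0,0],[0,0,0]]])

```text
time: 6.5
tool_pos: [0.5501, 0.1327, 0.0501]
ee_rot: [3.141, -0.0, -3.032]
wrist_force: [0.1, -0.1, -0.6]
width: 0.034
finger_force: 0.0
```

Emit:
drive_tool(series=[[0.034,[0,0,-0.015],[0,0,0]],[0.034,[0,0,-0.05],[0,0,0]],[0.034,[0,0.0,-0.11],[0,0,0]],[0.034,[0.0,0.06,-0.12],[0,0,0]],[0.0,[0.0,0.11,-0.12],[0,0,0]]])

```text
time: 7.12
tool_pos: [0.5396, 0.2436, 0.1745]
ee_rot: [3.14, 0.006, -3.034]
wrist_force: [1.0, 0.9, -0.6]
width: 0.0275
finger_force: 0.0
```

```bash
python3 - <<'E'
from h import *; from bench import imaging,robot
import pickle
c=imaging.get_calibration("wrist");p=imaging.snapshot("wrist");o=robot.get_obs();print(o['tool_pos'],o['ee_rot'],o['width'],o['finger_force'])
cv2.imwrite("pics/w4.png",cv2.resize(p[:,:,::-1],(800,600),interpolation=cv2.INTER_CUBIC));pickle.dump(c,open("pics/w4.pkl","wb"))
E
```

```text
[0.53746326 0.24968586 0.17301177] [ 3.13469549  0.00367403 -3.02769994] 0.023428096804314166 0.0
```

View pics/w4.png

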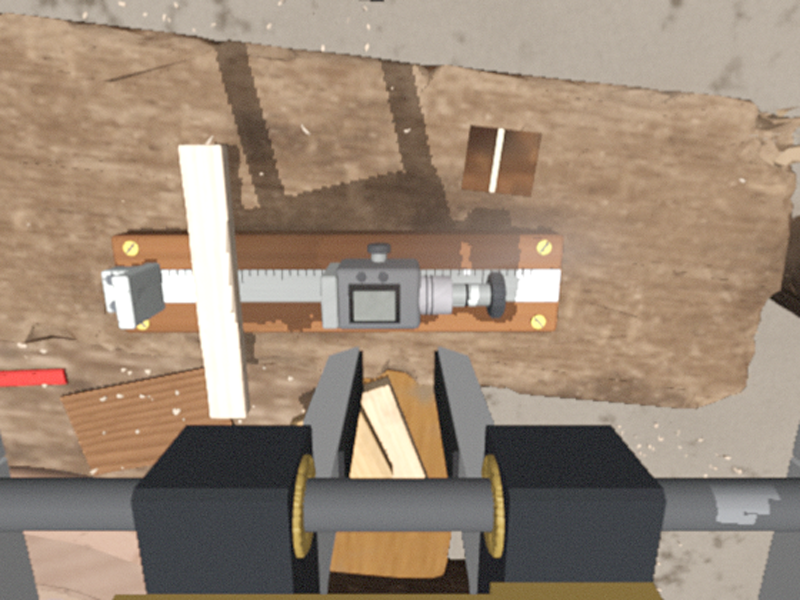

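The strip now lies flat and square across the rest between the jaws, at columns 180–245. The button is at about (497,295). Next I take the closed fingers behind the button.

Emit:
drive_tool(series=[[0.0,[0,0.045,0],[0,0,0]],[0.0,[0,0.089,0.01],[0,0,0]],[0.0,[0,0.089,0.04],[0,0,0]],[0.0,[0,0.089,0.04],[0,0,0]],[0.0,[0,0.089,0.04],[0,0,0]]])

```text
time: 7.8
tool_pos: [0.5292, 0.3303, 0.1318]
ee_rot: [3.141, 0.001, -3.033]
wrist_force: [0.4, 0.2, 0.3]
width: 0.0003
finger_force: 0.0
```

```bash
cat > pos.py <<'E'
from h import *; from bench import robot
np.set_printoptions(precision=4,suppress=True)
o=robot.get_obs();O=np.array([.5414,.2110]);y=np.array([-.1088,.9941]);x=np.array([.9941,.1088])
d=o['tool_pos'][:2]-O;print('caliper x,y',d@x,d@y,'z',o['tool_pos'][2],o['ee_rot'],'F along y,x',o['wrist_force'][:2]@y,o['wrist_force'][:2]@x,o['width'],o['time'])
E
python3 pos.py; python3 - <<'E'
import sys;sys.path.insert(0,'.')
from h import *;import pickle
w=pickle.load(open("pics/w4.pkl","rb"))
P=plane(w,np.array([[490,295],[505,295],[497,270],[497,318]])*.7,.047)
O=np.array([.5414,.2110]);y=np.array([-.1088,.9941]);x=np.array([.9941,.1088])
print('button x,y',(P[:,:2]-O)@x,(P[:,:2]-O)@y)
E
```

```text
caliper x,y 0.0008161795450667766 0.11990554276499187 z 0.1317687476456391 [ 3.1411  0.0014 -3.033 ] F along y,x 0.1774044877002639 0.407360279032351 0.0002751040046064613 7.8
button x,y [ 0.00063161  0.0006524  -0.01426914  0.01473028] [0.08637207 0.09514677 0.08969507 0.09119634]
```

Emit:
drive_tool(series=[[0.0,[0.001,0,0.03],[0,0,0]],[0.0,[0.001,0,0.06],[0,0,0]],[0.0,[0.001,0,0.075],[0,0,0]],[0.0,[0.001,0,0.075],[0,0,0]],[0.0,[0.001,-0.005,0.075],[0,0,0]]])

```text
time: 8.43
tool_pos: [0.5293, 0.3259, 0.0573]
ee_rot: [3.14, 0.003, -3.032]
wrist_force: [0.6, -1.0, -0.3]
width: 0.0003
finger_force: 0.0
```

Emit:
drive_tool(series=[[0.0,[0,-0.005,0],[0,0,0]],[0.0,[0,-0.01,0],[0,0,0]],[0.0,[0,-0.015,0],[0,0,0]],[0.0,[0,-0.02,0],[0,0,0]],[0.0,[0,-0.025,0],[0,0,0]]])

```text
time: 9.05
tool_pos: [0.531, 0.3004, 0.0556]
ee_rot: [3.141, 0.0, -3.032]
wrist_force: [0.3, 0.7, -0.3]
width: 0.001
finger_force: 0.5
```

```bash
python3 pos.py
```

```text
caliper x,y -0.0005790058569181342 0.09003770226714536 z 0.05560906014202949 [ 3.1412  0.0005 -3.0323] F along y,x 0.6389217039882413 0.42187551381913807 0.001041039840691811 9.05
```

Emit:
drive_tool(series=[[0.0,[0,-0.006,0],[0,0,0]],[0.0,[0,-0.012,0],[0,0,0]],[0.0,[0,-0.018,0],[0,0,0]],[0.0,[0,-0.024,0],[0,0,0]],[0.0,[0,-0.03,0],[0,0,0]]])

```text
time: 9.68
tool_pos: [0.5342, 0.2704, 0.0554]
ee_rot: [3.142, 0.0, -3.032]
wrist_force: [0.2, 1.0, 1.6]
width: 0.0007
finger_force: 0.5
```

Emit:
drive_tool(series=[[0.0,[0,-0.003,0],[0,0,0]],[0.0,[0,-0.006,0],[0,0,0]],[0.0,[0,-0.009,0],[0,0,0]],[0.0,[0,-0.012,0],[0,0,0]],[0.0,[0,-0.015,0],[0,0,0]]])

```text
time: 10.3
tool_pos: [0.5357, 0.2558, 0.0554]
ee_rot: [3.141, -0.0, -3.032]
wrist_force: [1.2, -0.0, -0.3]
width: 0.0004
finger_force: 0.5
```

```bash
python3 pos.py; python3 - <<'E'
from h import *; from bench import imaging
p=imaging.snapshot("wrist");cv2.imwrite("pics/w5.png",cv2.resize(p[:,:,::-1],(800,600),interpolation=cv2.INTER_CUBIC))
E
```

```text
caliper x,y -0.0007626078398831016 0.04514919559166611 z 0.055365128203596535 [ 3.1414 -0.0001 -3.0322] F along y,x -0.15987133243406057 1.1979867912490156 0.00037802349095995727 10.3
```

View pics/w5.png

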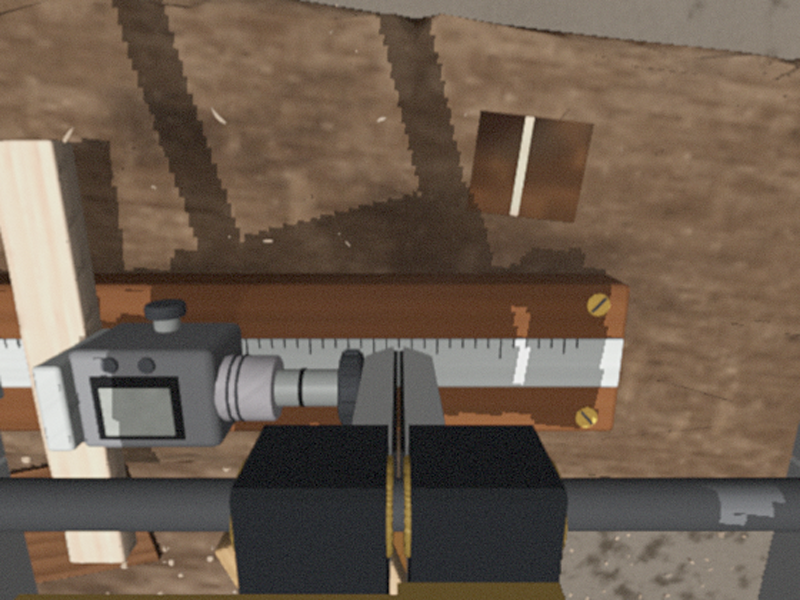

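The finger back is on the button. The ring line shows on the stem at (302,387), clear of the barrel end at about 275, and the moving jaw is at the strip. I'll carry on slowly.

Emit:
drive_tool(series=[[0.0,[0,-0.003,0],[0,0,0]],[0.0,[0,-0.006,0],[0,0,0]],[0.0,[0,-0.009,0],[0,0,0]],[0.0,[0,-0.012,0],[0,0,0]],[0.0,[0,-0.015,0],[0,0,0]]])

```text
time: 10.98
tool_pos: [0.5374, 0.2407, 0.0554]
ee_rot: [3.142, -0.0, -3.032]
wrist_force: [-0.9, 0.3, -0.4]
width: 0.0001
finger_force: 0.5
```

Emit:
drive_tool(series=[[0.0,[0,-0.001,0],[0,0,0]],[0.0,[0,-0.002,0],[0,0,0]],[0.0,[0,-0.003,0],[0,0,0]],[0.0,[0,-0.004,0],[0,0,0]]])

```text
time: 11.48
tool_pos: [0.5378, 0.237, 0.0554]
ee_rot: [3.142, -0.0, -3.032]
wrist_force: [0.6, 0.5, -0.5]
width: 0.0005
finger_force: 0.5
```

```bash
python3 pos.py
```

```text
caliper x,y -0.0007399194204350764 0.02622461573829018 z 0.055389206104358324 [ 3.1415 -0.0001 -3.0323] F along y,x 0.3959869726931156 0.6968095133079468 0.0004648148318800833 11.475
```

Emit:
drive_tool(series=[[0.0,[0,-0.001,0],[0,0,0]],[0.0,[0,-0.002,0],[0,0,0]],[0.0,[0,-0.003,0],[0,0,0]],[0.0,[0,-0.004,0],[0,0,0]]])

```text
time: 11.98
tool_pos: [0.5382, 0.2335, 0.0554]
ee_rot: [3.141, 0.0, -3.032]
wrist_force: [0.5, 3.8, -0.6]
width: -0.0001
finger_force: 1.7
```

Emit:
drive_tool(series=[[0.0,[0,-0.001,0],[0,0,0]],[0.0,[0,-0.002,0],[0,0,0]],[0.0,[0,-0.002,0],[0,0,0]]])

```text
time: 12.35
tool_pos: [0.5384, 0.2314, 0.0554]
ee_rot: [3.141, -0.0, -3.032]
wrist_force: [-1.0, 5.1, -0.6]
width: 0.0005
finger_force: 2.3
```

```bash
python3 pos.py
```

```text
caliper x,y -0.0007538433179472329 0.02056018886728062 z 0.05543768620058313 [ 3.1409 -0.     -3.0323] F along y,x 5.153834177335308 -0.41209235251921006 0.0004619930991055937 12.35
```

Emit:
drive_tool(series=[[0.0,[0,-0.001,0],[0,0,0]],[0.0,[0,-0.002,0],[0,0,0]],[0.0,[0,-0.002,0],[0,0,0]]])

```text
time: 12.72
tool_pos: [0.5386, 0.2295, 0.0554]
ee_rot: [3.14, 0.0, -3.032]
wrist_force: [-0.8, 5.1, -1.6]
width: 0.0005
finger_force: 2.8
```

```bash
cat > look.py <<'E'
import sys; from h import *; from bench import imaging,robot
np.set_printoptions(precision=4,suppress=True)
y=np.array([-.1088,.9941]);f=[];Y=[]
for i in range(int(sys.argv[2])):
    p=imaging.snapshot("wrist").astype(float);acc=p if i==0 else acc+p
    o=robot.get_obs();f.append(o['wrist_force'][:2]@y);Y.append((o['tool_pos'][:2]-[.5414,.211])@y)
p=(acc/len(f)).astype(np.uint8)
print('F',np.mean(f),np.std(f),'y',np.mean(Y),o['time'],o['width'],o['finger_force'])
cv2.imwrite(f"pics/{sys.argv[1]}.png",p[:,:,::-1])
np.save(f"pics/{sys.argv[1]}.npy",p)
c=p[225:320,100:300]
cv2.imwrite(f"pics/{sys.argv[1]}c.png",cv2.resize(c,(800,380),interpolation=cv2.INTER_CUBIC)[:,:,::-1])
E
python3 look.py w6 12
```

```text
F 5.921423234566871 0.4689447710482051 y 0.01874455849544039 13.325 0.00026607633711985543 2.770068347454071
```

View pics/w6c.png

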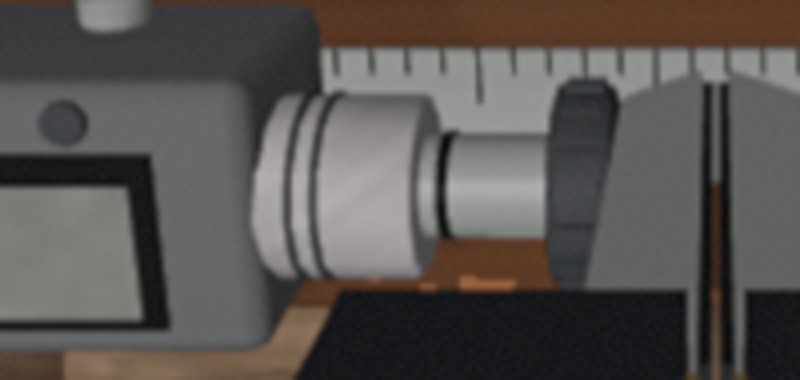

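The crop shows the ring line at about 447, close to the barrel mouth at about 425. Roughly 2 mm of stem is left, and the forces agree (about 6 mm pressed).

Emit:
drive_tool(series=[[0.0,[0,-0.001,0],[0,0,0]],[0.0,[0,-0.002,0],[0,0,0]],[0.0,[0,-0.002,0],[0,0,0]]])

```text
time: 13.7
tool_pos: [0.5388, 0.2279, 0.0555]
ee_rot: [3.14, 0.0, -3.032]
wrist_force: [-0.3, 6.0, -1.2]
width: 0.0006
finger_force: 3.3
```

```bash
python3 look.py w7 12; python3 - <<'E'
import cv2,numpy as np
p=cv2.imread('pics/w7.png');q=cv2.imread('pics/w6.png')
a=cv2.resize(p[240:305,160:260],(800,520),interpolation=cv2.INTER_CUBIC)
full=cv2.resize(p,(400,300));o=np.zeros((600,800,3),np.uint8)
o[:300,:400]=full;o[:300,400:]=cv2.resize(p[245:300,185:260],(400,300),interpolation=cv2.INTER_CUBIC);o[300:,400:]=cv2.resize(q[245:300,185:260],(400,300),interpolation=cv2.INTER_CUBIC)
cv2.imwrite('pics/w7x.png',o)
E
```

```text
F 6.236400242067432 0.5137678232075779 y 0.0171628735696344 14.3 0.0005876063183008714 3.2389913499355316
```

View pics/w7x.png

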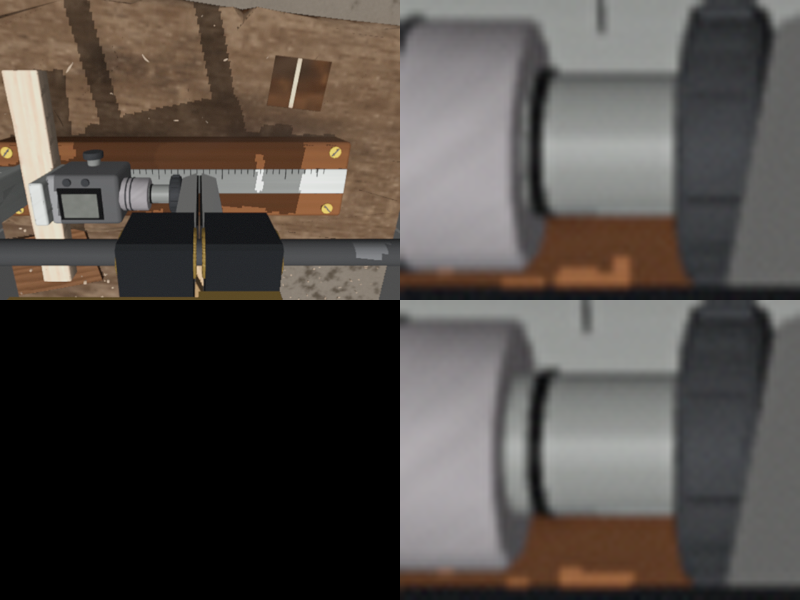

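The ring line is now almost at the barrel mouth, about 0.7 mm short, and the forces agree (about 7.3 mm pressed). One last nudge.

Emit:
drive_tool(series=[[0.0,[0,-0.0007,0],[0,0,0]],[0.0,[0,-0.0007,0],[0,0,0]],[0.0,[0,-0.0007,0],[0,0,0]],[0.0,[0,-0.0007,0],[0,0,0]]])

```text
time: 14.8
tool_pos: [0.5389, 0.2274, 0.0555]
ee_rot: [3.139, 0.0, -3.032]
wrist_force: [-0.1, 7.1, -1.4]
width: 0.0007
finger_force: 3.4
```

```bash
python3 look.py w8 12; python3 - <<'E'
import cv2
for n in('w6','w7','w8'):
    p=cv2.imread(f'pics/{n}.png',0); print(n,p[266:272,200:236].mean(0).astype(int).tolist())
E
```

```text
F 6.962262014376168 0.5135530068512913 y 0.01661000003214612 15.4 0.000539346297659332 3.404577076435089
w6 [160, 153, 117, 84, 109, 148, 156, 152, 121, 59, 21, 78, 144, 155, 154, 153, 153, 153, 153, 153, 153, 153, 153, 152, 153, 153, 153, 153, 153, 153, 153, 153, 153, 154, 156, 150]
w7 [160, 159, 159, 159, 156, 132, 91, 89, 103, 60, 21, 77, 144, 155, 153, 152, 153, 152, 152, 153, 153, 152, 152, 153, 153, 152, 153, 153, 153, 153, 153, 153, 153, 154, 155, 149]
w8 [161, 160, 159, 159, 159, 158, 142, 97, 66, 39, 21, 78, 144, 155, 153, 152, 152, 152, 153, 153, 153, 153, 152, 153, 153, 153, 153, 153, 153, 153, 153, 154, 153, 153, 156, 150]
```

The strip of stem between the barrel and the ring line has gone. The force is 6.8–7.0 N against 6.8 N expected at the mark, so I'm handing in.

```bash
python3 -c "
from bench import robot; print(robot.close_job())"
```

```text
the job is handed in; nothing more can be done
None
```

The job is handed in after about 15 s on the robot's clock: the strip lies across the rest with the jaws shut on it, and the button is held steady at the ring line at about 6.9 N (6.8 N expected there).

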